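Unload a freshly gilded ornament from the stopped turntable

TASK

Push in the red mushroom stop beside the turntable until it latches, then carry the freshly gilded ornament from the turntable to the empty blue felt rest with a light grip (under 40 N per finger) and set it softly down (under 25 N), lengthwise along the rest. Then twist the stop's red head clockwise so that it springs back up, leaving the turntable ready for the next piece.

Things in the scene. Friction and masses are not known exactly. Their poses are not given: they have to be found in the camera images.
- ornament: Gilded carving to move, 0.3 kg, on the turntable. Back board 150 (x) x 46 (y) x 12 mm; in its middle a white block 62 (x) x 48 (y) x 38 mm high with flat upright sides facing +y and -y: grasp across these (48 mm). Gold rosette on top, highest point 50 mm; gold scrolls on both ends, 29 mm high. Same turned half round. Origin: centre of the underside; x along its length, z up.
- turntable: Round bench turntable with green foot, steel platter 170 mm across and a cork top; it does not turn and is fixed to the bench. Origin: centre of its foot on the bench; its cork top is 50 mm above the bench.
- rest_blue: Empty padded drying rest, fixed to the bench: wooden board 210 (x) x 130 (y) mm with BLUE felt 200 x 120 mm; the felt's flat top is 24 mm above the bench, no rim; on foam, it sinks 1 to 2 mm under the ornament and gives 6 mm at 15 N, then is hard. Origin: centre of the underside; x along its length.
- rest_grey: A rest of the same shape and size with GREY felt, fixed; the finished twin lies on it. Origin: centre of the underside, x along its length.
- twin: A finished ornament just like the one to move, lying on the grey rest; a bystander. Origin: centre of the underside.
- stop: Fixed yellow stop box 100 x 100 x 60 mm high with a red mushroom head on top. Origin: centre of the underside on the bench.
- stop_top (a point): Top centre of the red mushroom head, 100 mm above the bench when up and 90 mm when latched down. The head is round, 49 mm across, 25 mm thick; its upright side, 15 mm high, lies 6 to 21 mm below this point; its underside is 15 mm above the box's top when up, 5 mm when latched.
- stop_press (a joint): Travel of the mushroom head, m: 0 up, 0.010 fully down. It takes about 6 N to push; beyond about 0.006 it snaps down and stays latched near 0.010 by itself.
- stop_twist (a joint): Turn of the mushroom head, rad, growing clockwise seen from above: 0 as it stands, at most 1.4. When latched, turning it past about 0.9 (needs about 0.15 N m) releases the latch and the head springs up; once let go it turns back to 0 by itself.
- glue_jar: Glue jar 64 mm across, 85 mm high, standing beyond the work; a bystander. Origin: centre of the underside.
- brush: Brush 170 mm long, lying beyond the work; a bystander. Origin: on its underside, near its middle.
- sanding_block: Cork sanding block 110 x 65 x 35 mm, lying beyond the work; a bystander. Origin: centre of the underside.

How it is judged:
On the way, in this order (a step that is already met when the one before it is completed fails the run):
1. The red stop is pushed in and stays latched down by itself (more than 7 mm), with the gripper off it, before the ornament is touched (value of joint stop_press above 0.007 m and contact force between the fingers and stop below 0.2 N), for 0.2 s.
2. The ornament lies flat and let go on the blue felt rest, its centre within 20 mm of the rest's centre, lengthwise along the rest within 0.2 rad (either way round), with the stop still latched (horizontal distance between ornament and rest_blue below 0.02 m and angle between the x axis of ornament and the x axis of rest_blue, either way round below 0.2 rad and z of ornament in the frame of rest_blue between 0.017 and 0.028 m and angle between ornament's own z axis and vertical below 0.1 rad and contact force between the fingers and ornament below 0.2 N and linear speed of ornament below 0.02 m/s and angular speed of ornament below 0.2 rad/s and value of joint stop_press above 0.006 m), for 0.3 s.
3. The stop's red head is twisted clockwise by more than 0.7 rad (value of joint stop_twist above 0.7 rad).
At the end, for the whole second after the job is handed in: The ornament lies still, flat and let go on the blue rest, centre within 20 mm of the rest's centre, lengthwise along it within 0.2 rad (either way round); the stop has been twisted free: head up again (within 2 mm of its top position) and turned back (under 0.25 rad) (horizontal distance between ornament and rest_blue below 0.02 m and angle between the x axis of ornament and the x axis of rest_blue, either way round below 0.2 rad and z of ornament in the frame of rest_blue between 0.017 and 0.028 m and angle between ornament's own z axis and vertical below 0.1 rad and contact force between the fingers and ornament below 0.2 N and linear speed of ornament below 0.02 m/s and angular speed of ornament below 0.2 rad/s and value of joint stop_press below 0.002 m and value of joint stop_twist below 0.25 rad); the robot touches nothing.
It fails at once if The fingers touch the ornament while the stop is not pushed in (contact force between the fingers and ornament above 0.5 N and value of joint stop_press below 0.005 m).
It fails at once if The ornament is gripped or pushed with more than 40 N per finger, 80 N summed over both fingers (its gesso would crack) (contact force between the fingers and ornament above 80 N).
It fails at once if The ornament is pressed or dropped on the blue rest, or pressed on the turntable, with more than 25 N, or let fall (faster than 0.3 m/s while not held) (contact force between ornament and rest_blue above 25 N or contact force between ornament and turntable above 25 N or (contact force between the fingers and ornament below 0.2 N and linear speed of ornament above 0.3 m/s)).
It fails at once if The ornament is tipped by more than 0.4 rad (angle between ornament's own z axis and vertical above 0.4 rad).
It fails at once if The twin, the glue jar, the brush or the sanding block is moved by more than 20 mm (distance of any of twin, glue_jar, brush, sanding_block from where it was at the start of the episode above 0.02 m).
It also fails if it takes over 62 s, if anything falls off the work surface, if the arm or the gripper's body presses on something with over 40 N, if the wrist force passes 120 N, or if a joint passes its speed limit or range.

ROBOT

A 6-joint arm with a two-finger parallel gripper is mounted at the origin on the work surface. World frame = base frame: x ahead of the robot, y to its left, z up, the work surface at z = 0. Lengths are in m, angles in rad, forces in N, time in s.
With the tool pointing down it reaches from about 0.35 to 0.775 m from the base axis. Payload 5.5 kg.
Tool frame: the origin (TCP) lies on the centre line of the jaws, within the pads' length; the fingertips stand 11 mm ahead of it and the grasp point (between the pads) lies 8 mm behind it (env.tip_extent is the distance from the TCP to the fingertips, in m); z points along the fingers, y is the line along which they close (so a half turn about z gives the same grasp; the last joint's range is limited). The gripper opens to 85 mm and grips with 20 to 120 N. Pads are 22 mm wide; open, the fingers measure 114 mm over their backs; the gripper's body (76 mm by 85 mm) begins 54 mm behind the grasp point. The pads swing forward as they close: fully open they stand 13 mm farther back than shut.
Start: joints at [1.103, 0.313, 0.046, 1.304, 0, 1.431], TCP at [0.185, 0.544, 0.242] pointing down, gripper open.
Joint ranges: [-2.76, 2.76], [-0.86, 1.69], [-1.03, 1.26], [-2.2, 2.34], [-1.47, 1.5], [-3.14, 3.14]. Speed limits (rad/s): [2.57, 2.57, 3.14, 3.14, 3.14, 3.14].

INTERFACE

Orientations are given as a unit quaternion [w, x, y, z].
In Python, from workcell import env gives the robot as it stands.
- The arm moves only by the shell command python3 -m jog 'ROWS' [FORCE]. ROWS is JSON, a list of rows, each a list of 5 numbers: the gripper's target within -1 to 1 (shut at 1, half-way at 0, fully open at -1), then the shift along the tool's x, y, z in m, then the turn about the tool's z in degrees. In form: [[fingers, tx, ty, tz, turn], ...]. A call has 1 to 5 rows; each row shifts and turns the commanded pose from where the row before left it, along the tool's axes as they then stand; what a row does not reach is not made up. A row lasts 1/12 s, in which the tool goes at most 41.7 mm and 7.16 degrees, less where a joint would pass 70% of its speed; a pose out of reach is approached as far as the arm can. A call is refused whole if a number of a shift passes 0.0417 or a number of a turn 7.16, either way. A call with a gripper value outside its range is refused whole. The fingers move at their own pace and stop on an object; FORCE is the grip in N (left out, the last holds). Time passes only in rows, so rows that do not move let the fingers close. It gives the time, the measured TCP pose, the force, the opening and the grip force at its end, in the units of the state.
- env.get_state(): the state, without advancing time (a new reading comes with each control period).
- env.read_camera(name): name is "side" or "top" or "wrist"; returns a dict with "img" (420x560x3 uint8, red, green, blue), "fov_y" (degrees; the focal length in pixels is half the picture's height over the tangent of half this angle, whatever the lens; pixels are square), "cx", "cy" (the principal point, pixels), "T" (4x4, takes a point from camera to world coordinates). Camera axes: x right, y up, looking along -z (the intrinsics and any distortion apply to the point x, -y, -z); pixel columns grow to the right and rows downward; lengths in m; the calibration is good to about 2 mm. A picture is of the moment at which its call begins. There is no depth.
- env.hand_in(): hands the job in; it is judged then, once.
The state is a dict: "clock": time; "joint_pos": joint angles; "qvel": joint speeds; "tau": joint torques, N m; "tcp_pos": TCP position; "orientation": TCP orientation; "wrist_force": force on the tool from outside, world axes, zero at the start; "ft_torque": the same for the moment, N m; "finger_gap": finger opening in m; "grip_force": force on a finger pad.
Only numpy, scipy, OpenCV 4.12 (cv2) and the standard library are available. Lean on these libraries where they do the work, as an engineer would, in place of code of your own. Each camera call takes 0.05 s, during which the arm holds its last target. There are 200 camera calls.

## Working session

There is one attempt and no reset: what is moved stays moved. The work goes in short steps, Python scripts to look and compute and a shell command to move; the robot and the scene stay as the last step left them, time stands still between calls to the robot, and variables do not carry over. Pictures are saved under pics/ and viewed, at most 10 in all, crops included, and the job is handed in when it is done.

```bash
ls; mkdir -p pics; python3 - <<'E'
from workcell import env
import cv2,numpy as np
s=env.get_state();print({k:np.round(v,3).tolist() for k,v in s.items()}, env.tip_extent)
for n in("top","side","wrist"):
    c=env.read_camera(n);print(n,{k:(np.round(v,3).tolist()) for k,v in c.items() if k!="img"})
    cv2.imwrite(f"pics/{n}0.png",c["img"][:,:,::-1])
E
```

```text
pics
{'clock': 0.0, 'joint_pos': [1.103, 0.314, 0.045, 1.304, -0.0, 1.431], 'qvel': [0.0, 0.001, 0.0, 0.0, -0.0, 0.001], 'tau': [0.0, -48.063, 29.853, 0.019, -0.0, -0.0], 'tcp_pos': [0.185, 0.544, 0.241], 'orientation': [-0.0, 0.163, 0.987, -0.001], 'wrist_force': [-0.296, 0.233, 0.003], 'ft_torque': [-0.01, -0.006, 0.021], 'grip_force': 0.0, 'finger_gap': 0.085} 0.011
top {'fov_y': 47.874, 'cx': 274.853, 'cy': 209.211, 'T': [[-0.015, 0.984, -0.178, 0.433], [-1.0, -0.016, -0.003, 0.01], [-0.006, 0.178, 0.984, 1.102], [0.0, 0.0, 0.0, 1.0]]}
side {'fov_y': 48.371, 'cx': 281.301, 'cy': 208.022, 'T': [[-1.0, 0.004, -0.004, 0.601], [-0.006, -0.626, 0.78, 0.745], [0.001, 0.78, 0.626, 0.702], [0.0, 0.0, 0.0, 1.0]]}
wrist {'fov_y': 70.262, 'cx': 280.566, 'cy': 210.423, 'T': [[0.321, -0.911, -0.26, 0.119], [0.947, 0.308, 0.091, 0.566], [-0.002, -0.275, 0.961, 0.373], [0.0, 0.0, 0.0, 1.0]]}
```

View pics/top0.png

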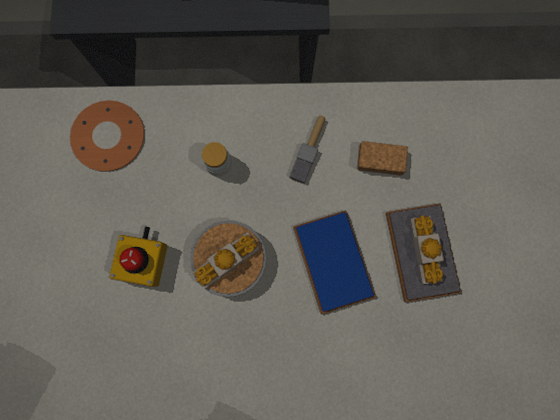

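View pics/side0.png

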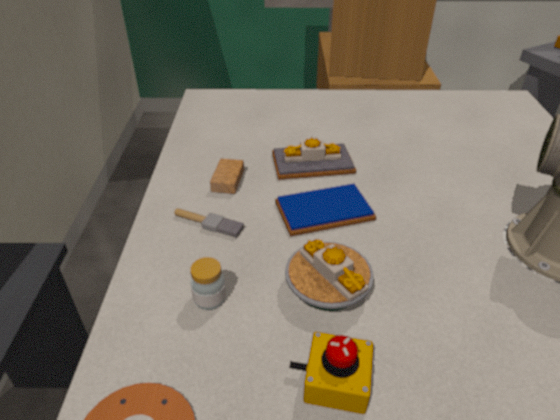

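Top view: stop head at (132,260), ornament on the turntable at (226,260), tilted about 30°. The blue rest is at (334,261), and the twin is on the grey rest at (428,250). The side view shows the same layout, with the head at (341,352). Next I'll measure these.

```bash
cat > h.py <<'E'
import cv2,numpy as np
from workcell import env
def ray(c,u,v):
    h=c["img"].shape[0];f=h/2/np.tan(np.radians(c["fov_y"])/2)
    d=c["T"][:3,:3]@np.array([(u-c["cx"])/f,-(v-c["cy"])/f,-1]);return c["T"][:3,3],d
def pt(c,uv,z):
    o,d=ray(c,*uv);return o+d*(z-o[2])/d[2]
def mask(c,lo,hi,k=3):
    m=cv2.inRange(cv2.cvtColor(c["img"],cv2.COLOR_RGB2HSV),np.array(lo),np.array(hi))
    return cv2.morphologyEx(m,cv2.MORPH_OPEN,np.ones((k,k)))
def blobs(m,amin=30):
    cs,_=cv2.findContours(m,cv2.RETR_EXTERNAL,cv2.CHAIN_APPROX_NONE)
    return sorted([x for x in cs if cv2.contourArea(x)>amin],key=cv2.contourArea,reverse=True)
def cen(x):
    m=cv2.moments(x);return m["m10"]/m["m00"],m["m01"]/m["m00"]
RED=([0,170,90],[6,255,255]);BLUE=([105,120,50],[125,255,255]);GOLD=([15,150,120],[26,255,255])
def cross(c1,u1,c2,u2):
    o1,d1=ray(c1,*u1);o2,d2=ray(c2,*u2)
    t=np.linalg.lstsq(np.c_[d1,-d2],o2-o1,rcond=None)[0];a,b=o1+d1*t[0],o2+d2*t[1];return (a+b)/2,np.linalg.norm(a-b)
E
python3 - <<'E'
from h import *
C={n:env.read_camera(n) for n in("top","side")}
for n,c in C.items():
    for nm,(lo,hi),z in(("red",RED,.09),("blue",BLUE,.024),("gold",GOLD,.09)):
        for b in blobs(mask(c,lo,hi,2))[:8]:
            u=cen(b);print(n,nm,cv2.contourArea(b),np.round(u,1),np.round(pt(c,u,z),4),end=' ')
            if nm=="blue":
                q=cv2.approxPolyDP(b,8,True)[:,0];P=np.array([pt(c,p,z)[:2] for p in q]);print(P.round(3).tolist(),P.mean(0),end='')
                r=cv2.minAreaRect(np.array([pt(c,p,z)[:2] for p in b[:,0]],np.float32));print(r,end='')
            print()
E
```

```text
top red 176.0 [130.7 259.4] [0.5116 0.3229 0.09  ] 
top blue 4475.0 [335.3 262.6] [ 0.5023 -0.1216  0.024 ] [[0.614, -0.151], [0.583, -0.039], [0.395, -0.092], [0.426, -0.203]] [ 0.50448523 -0.1212521 ]((0.504273533821106, -0.12118429690599442), (0.19807086884975433, 0.11923888325691223), 16.35563087463379)
top gold 371.5 [214.5 154.8] [0.7405 0.1454 0.09  ] 
top gold 361.5 [141.7 246.7] [0.5384 0.3002 0.09  ] 
top gold 359.5 [130.5 275.1] [0.4784 0.3221 0.09  ] 
top gold 80.5 [223.9 259.6] [0.5081 0.1237 0.09  ] 
top gold 62.5 [431.3 248.5] [ 0.5247 -0.3197  0.09  ] 
side red 592.5 [342.6 353.5] [0.5106 0.3326 0.09  ] 
side blue 2587.0 [324.7 207.1] [ 0.5047 -0.1028  0.024 ] [[0.396, -0.078], [0.425, -0.186], [0.611, -0.133], [0.579, -0.025]] [ 0.50289134 -0.10579496]((0.5032316446304321, -0.10657442361116409), (0.1958172619342804, 0.11981740593910217), 16.258331298828125)
side gold 3109.5 [339.1 380.3] [0.52   0.3768 0.09  ] 
side gold 508.0 [205.7 270.6] [0.7393 0.1633 0.09  ] 
side gold 479.5 [319.5 287.9] [0.5379 0.2026 0.09  ] 
side gold 418.5 [354.2 279.8] [0.476  0.1836 0.09  ] 
side gold 310.0 [335.6 255.6] [0.5035 0.1237 0.09  ] 
side gold 167.5 [315.  246.7] [0.5405 0.1    0.09  ] 
side gold 102.5 [293.  151.2] [ 0.5775 -0.2403  0.09  ] 
side gold 87.0 [313.1 143.5] [ 0.5264 -0.2771  0.09  ]
```

```bash
python3 -m jog '[[1,-0.038,-0.0104,0,0],[1,-0.038,-0.0104,0,0],[1,-0.038,-0.0104,0,0],[1,-0.038,-0.0104,0,0],[1,-0.038,-0.0104,0,0]]' 30
python3 -m jog '[[1,-0.038,-0.0104,0,0],[1,-0.038,-0.0104,0,0],[1,-0.038,-0.0104,0,0],[1,-0.038,-0.0104,0,0],[1,-0.038,-0.0104,0,0]]'
python3 -m jog '[[1,0,0,0,0],[1,0,0,0,0]]'
python3 - <<'E'
from h import *
c=env.read_camera("wrist");cv2.imwrite("pics/w1.png",c["img"][:,:,::-1])
print(env.tip_extent,env.get_state()["tcp_pos"])
for b in blobs(mask(c,*RED,2))[:4]:
    (u,v),r=cv2.minEnclosingCircle(b);print(cv2.contourArea(b),cen(b),(u,v,r),pt(c,cen(b),.095),pt(c,(u,v),.09))
E
```

```text
clock: 0.67
tcp_pos: [0.3494, 0.4329, 0.2423]
orientation: [0.0, 0.163, 0.987, 0.0]
wrist_force: [-0.6, -0.9, 0.8]
finger_gap: 0.0259
grip_force: 0.0
clock: 1.08
tcp_pos: [0.5128, 0.3222, 0.2423]
orientation: [0.0, 0.163, 0.987, 0.0]
wrist_force: [0.5, 1.0, 0.2]
finger_gap: 0.0001
grip_force: 0.0
clock: 1.25
tcp_pos: [0.5131, 0.3219, 0.2416]
orientation: [-0.0, 0.165, 0.986, -0.0]
wrist_force: [-0.4, 0.2, -1.9]
finger_gap: 0.0004
grip_force: 0.0
0.011 [0.51176097 0.32285457 0.24174374]
1743.0 (283.18225282080704, 199.18770319372726) (283.1972351074219, 199.15138244628906, 24.489154815673828) [0.51289813 0.323999   0.095     ] [0.51404327 0.32366198 0.09      ]
```

View pics/w1.png

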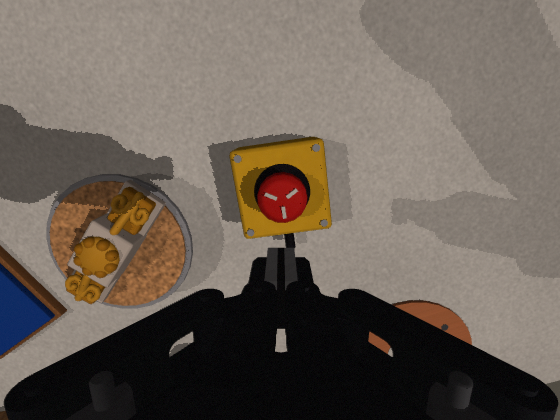

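Wrist view: the red head is centred at (283,199) and sits under the closed fingers; the ornament is at left (97,257). The top and wrist cameras agree, so I'll press now.

```bash
python3 -m jog '[[1,0,0,0.04,0],[1,0,0,0.04,0],[1,0,0,0.035,0],[1,0,0,0.006,0],[1,0,0,0.006,0]]'
python3 -m jog '[[1,0,0,0.006,0],[1,0,0,0.006,0],[1,0,0,0.004,0],[1,0,0,0,0]]'
```

```text
clock: 1.72
tcp_pos: [0.5089, 0.324, 0.1139]
orientation: [-0.002, 0.162, 0.987, -0.001]
wrist_force: [0.1, -0.2, 1.0]
finger_gap: -0.0002
grip_force: 0.0
clock: 2.05
tcp_pos: [0.5128, 0.3246, 0.1014]
orientation: [0.002, 0.163, 0.987, 0.001]
wrist_force: [0.1, 0.8, 0.3]
finger_gap: -0.0
grip_force: 0.4
```

```bash
python3 -m jog '[[1,0,0,0.002,0],[1,0,0,0.002,0],[1,0,0,0,0]]'
```

```text
clock: 2.3
tcp_pos: [0.5132, 0.3248, 0.1009]
orientation: [0.003, 0.163, 0.987, 0.002]
wrist_force: [-5.9, -2.3, 21.7]
finger_gap: -0.0001
grip_force: 11.3
```

```bash
python3 -m jog '[[1,0,0,-0.03,0],[1,0,0,-0.04,0],[1,0,0,-0.04,0],[1,0,0,-0.035,0]]'
python3 -m jog '[[0.5,-0.0101,-0.0323,0,0],[0,-0.0101,-0.0323,0,0],[-0.5,-0.0101,-0.0323,0,0],[-1,-0.0101,-0.0323,0,0],[-1,-0.0101,-0.0323,0,0]]'
python3 -m jog '[[-1,-0.0101,-0.0323,0,0],[-1,0,0,0,6.5],[-1,0,0,0,6.5],[-1,0,0,0,6.5],[-1,0,0,0,6.5]]'
python3 -m jog '[[-1,0,0,0,6.5],[-1,0,0,0,0]]'
python3 - <<'E'
from h import *
c=env.read_camera("wrist");cv2.imwrite("pics/w2.png",c["img"][:,:,::-1])
t=env.read_camera("top")
for n,k in(("w",c),("t",t)):
  for b in blobs(mask(k,*RED,2))[:1]: print(n,"red",cen(b),pt(k,cen(b),.085))
  for b in blobs(mask(k,*GOLD,2))[:8]: print(n,cv2.contourArea(b),np.round(cen(b)),pt(k,cen(b),.09),pt(k,cen(b),.075))
E
```

```text
clock: 2.63
tcp_pos: [0.5119, 0.3238, 0.2441]
orientation: [0.001, 0.163, 0.987, 0.001]
wrist_force: [1.8, 0.3, 0.4]
finger_gap: -0.0
grip_force: 0.0
clock: 3.05
tcp_pos: [0.5076, 0.1532, 0.2417]
orientation: [0.001, 0.163, 0.987, 0.0]
wrist_force: [-0.1, 0.8, 0.2]
finger_gap: 0.0607
grip_force: 0.0
clock: 3.47
tcp_pos: [0.5071, 0.1201, 0.2416]
orientation: [0.001, 0.384, 0.923, 0.001]
wrist_force: [0.8, -0.2, -0.7]
finger_gap: 0.0855
grip_force: 0.0
clock: 3.63
tcp_pos: [0.507, 0.1205, 0.2414]
orientation: [0.001, 0.434, 0.901, 0.001]
wrist_force: [0.3, 0.5, -0.7]
finger_gap: 0.0852
grip_force: 0.0
w red (434.58501783590964, 23.381292112564406) [0.51487296 0.32124067 0.085     ]
w 4415.5 [419.  48.] [0.51693216 0.29750593 0.09      ] [0.51976414 0.3040181  0.075     ]
w 1029.5 [468. 303.] [0.73915043 0.15596815 0.09      ] [0.75375457 0.15498227 0.075     ]
w 870.5 [284. 200.] [0.51042407 0.1214044  0.09      ] [0.51291129 0.11858748 0.075     ]
w 674.5 [293. 139.] [0.48132492 0.17193639 0.09      ] [0.48227059 0.17179643 0.075     ]
w 560.5 [283. 247.] [0.54059815 0.08223038 0.09      ] [0.54468385 0.07733819 0.075     ]
w 208.5 [275. 135.] [0.46603539 0.16458693 0.09      ] [0.46617109 0.16405763 0.075     ]
w 46.5 [274. 155.] [0.47677266 0.14950536 0.09      ] [0.47747717 0.1481771  0.075     ]
w 41.0 [300. 157.] [0.49604749 0.16301989 0.09      ] [0.4977731  0.16240758 0.075     ]
t 391.5 [215. 155.] [0.74040931 0.14479514 0.09      ] [0.74496884 0.14678801 0.075     ]
t 105.5 [433. 249.] [ 0.52462563 -0.32238638  0.09      ] [ 0.52598614 -0.32731953  0.075     ]
t 62.0 [424. 226.] [ 0.57436103 -0.30768751  0.09      ] [ 0.57645888 -0.31240275  0.075     ]
t 38.5 [434. 274.] [ 0.47138498 -0.32218481  0.09      ] [ 0.4719562  -0.32711497  0.075     ]
```

View pics/w2.png

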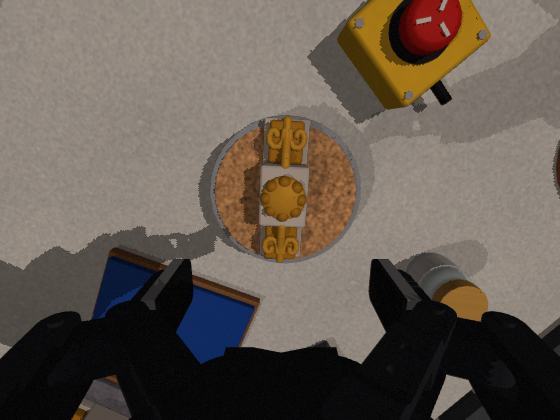

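Wrist view: the rosette is at (284,199), and the block's sides run nearly vertical in the picture (edges at about x=261 and x=308), so the jaws line up. The end scrolls are at (286,141) and (281,243). Next I'll check the latch and the fine angle.

```bash
python3 - <<'E'
from h import *
w=env.read_camera("wrist");s=env.read_camera("side");q=env.get_state()["orientation"]
from scipy.spatial.transform import Rotation as R
M=R.from_quat(q,scalar_first=True).as_matrix()
b=blobs(mask(s,*RED,2))[0];print("side red",cen(b),"was 342.6 353.5")
a=pt(w,(286,141),.075);e=pt(w,(281,243),.075);print(a,e,"axis in tool",M.T@(a-e))
m=cv2.inRange(cv2.cvtColor(w["img"],cv2.COLOR_RGB2HSV),np.array([0,0,110]),np.array([179,60,255]))[172:222,230:340]
for r in (2,15,30,45):
    x=np.where(m[r]>0)[0]+230;print(r+172,x.min() if len(x) else 0,x.max() if len(x) else 0)
g=[b for b in blobs(mask(w,*GOLD,2)) if abs(cen(b)[0]-284)<9 and abs(cen(b)[1]-200)<9][0]
p=pt(w,cen(g),.094);print(p,"shift in tool",M.T@(p-env.get_state()["tcp_pos"]))
E
```

```text
side red (342.0864609396719, 357.4309146510981) was 342.6 353.5
[0.4771563  0.16590676 0.075     ] [0.54045496 0.07990678 0.075     ] axis in tool [ 1.06681408e-01  4.66821237e-03 -5.02937353e-05]
174 261 308
187 261 307
202 0 0
217 259 305
[0.50971408 0.12203574 0.094     ] shift in tool [-0.00077435  0.00312822  0.14675404]
```

```bash
python3 -m jog '[[-1,-0.001,0.003,0.03,2.5],[-1,0,0,0.04,0],[-1,0,0,0.04,0],[-1,0,0,0.04,0],[-1,0,0,0.015,0]]' 22
python3 -m jog '[[-1,0,0,0.006,0],[-1,0,0,0,0]]'
python3 - <<'E'
from h import *
c=env.read_camera("wrist");cv2.imwrite("pics/w3.png",c["img"][:,:,::-1])
E
```

```text
clock: 4.25
tcp_pos: [0.5059, 0.1215, 0.0703]
orientation: [-0.003, 0.451, 0.892, -0.002]
wrist_force: [-1.6, -0.6, -0.2]
finger_gap: 0.0856
grip_force: 0.0
clock: 4.42
tcp_pos: [0.5083, 0.1217, 0.068]
orientation: [-0.001, 0.452, 0.892, -0.001]
wrist_force: [0.4, 0.3, 0.6]
finger_gap: 0.0853
grip_force: 0.0
```

View pics/w3.png

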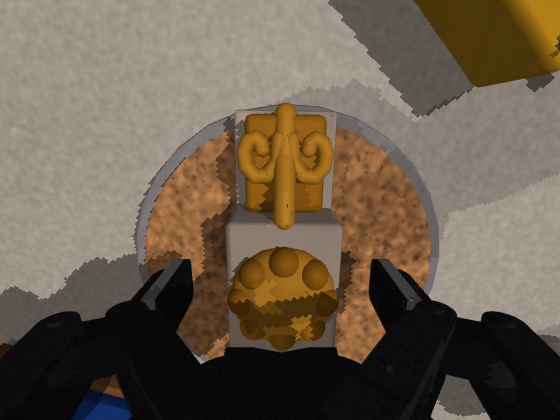

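The jaws are straddling the block: finger inner edges are at x=192 and 370, block edges at 228 and 341. It is centred and aligned, so I'll close.

```bash
python3 -m jog '[[-0.3,0,0,0,0],[0,0,0,0,0],[0.3,0,0,0,0],[0.3,0,0,0,0],[0.3,0,0,0,0]]' 22; python3 -m jog '[[0.3,0,0,0,0],[0.3,0,0,0,0]]'
```

```text
clock: 4.88
tcp_pos: [0.5106, 0.1218, 0.071]
orientation: [0.001, 0.452, 0.892, 0.001]
wrist_force: [-0.8, 0.0, 6.6]
finger_gap: 0.0478
grip_force: 24.0
clock: 5.05
tcp_pos: [0.5106, 0.1218, 0.071]
orientation: [0.001, 0.452, 0.892, 0.001]
wrist_force: [-0.6, -0.1, 7.0]
finger_gap: 0.0481
grip_force: 24.0
```

```bash
python3 -m jog '[[0.3,0,0,-0.003,0],[0.3,0,0,-0.006,0],[0.3,0,0,-0.015,0],[0.3,0,0,-0.025,0],[0.3,0,0,-0.03,0]]' 25
python3 -m jog '[[0.3,0,0,-0.021,-3],[0.3,0,0,0,-7],[0.3,0,0,0,-7],[0.3,0,0,0,-7],[0.3,0,0,0,-7]]'
python3 -m jog '[[0.3,0,0,0,-7],[0.3,0,0,0,-7],[0.3,0,0,0,-7],[0.3,0,0,0,-7],[0.3,0,0,0,-7]]'
python3 -m jog '[[0.3,0,0,0,-4],[0.3,0.004,-0.015,0,0],[0.3,0.009,-0.029,0,0],[0.3,0.009,-0.029,0,0],[0.3,0.009,-0.029,0,0]]'
python3 -m jog '[[0.3,0.009,-0.029,0,0],[0.3,0.009,-0.029,0,0],[0.3,0.009,-0.029,0,0],[0.3,0.009,-0.029,0,0],[0.3,0.005,-0.014,0,0]]'
python3 - <<'E'
from h import *
c=env.read_camera("wrist");cv2.imwrite("pics/w4.png",c["img"][:,:,::-1])
print(env.get_state()["joint_pos"],env.get_state()["clock"])
E
```

```text
clock: 5.47
tcp_pos: [0.5074, 0.1216, 0.1475]
orientation: [-0.002, 0.452, 0.892, -0.001]
wrist_force: [0.1, -0.2, -3.3]
finger_gap: 0.0476
grip_force: 26.8
clock: 5.88
tcp_pos: [0.509, 0.1217, 0.1696]
orientation: [-0.0, 0.194, 0.981, 0.0]
wrist_force: [-1.1, -0.1, -3.3]
finger_gap: 0.0477
grip_force: 27.0
clock: 6.3
tcp_pos: [0.5089, 0.1217, 0.1693]
orientation: [-0.0, -0.109, 0.994, 0.0]
wrist_force: [0.6, 0.5, -3.2]
finger_gap: 0.0474
grip_force: 27.0
clock: 6.72
tcp_pos: [0.5075, 0.0144, 0.1693]
orientation: [-0.0, -0.142, 0.99, 0.0]
wrist_force: [1.3, -0.3, -2.8]
finger_gap: 0.0476
grip_force: 26.9
clock: 7.13
tcp_pos: [0.5048, -0.1243, 0.1694]
orientation: [-0.0, -0.14, 0.99, -0.001]
wrist_force: [0.1, 0.8, -2.6]
finger_gap: 0.0477
grip_force: 27.0
[-0.39721555  0.24180452 -0.23247831  1.09565172 -0.00210585 -0.67617729] 7.1833
```

View pics/w4.png

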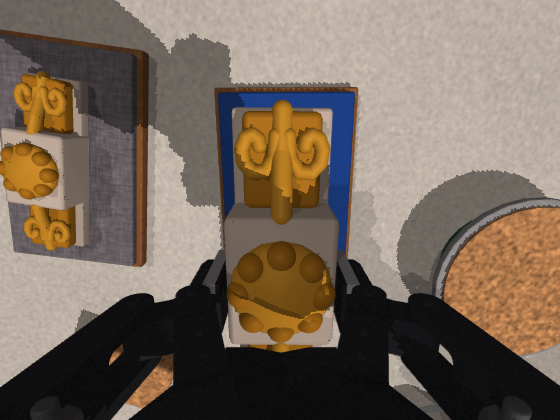

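Wrist view: the ornament is held straight over the blue rest. The near-end felt corners are at about (219,93) and (355,93). I'll work out the offset from those.

```bash
python3 - <<'E'
from h import *
from scipy.spatial.transform import Rotation as R
c=env.read_camera("wrist");s=env.get_state()
M=R.from_quat(s["orientation"],scalar_first=True).as_matrix()
m=mask(c,[105,100,30],[125,255,255],3);b=np.vstack(blobs(m,100))[:,0]
b=b[(b[:,0]>200)&(b[:,0]<380)&(b[:,1]<260)]
P=np.array([M.T@(pt(c,p,.024)-s["tcp_pos"]) for p in b])
print("x",P[:,0].max(),np.percentile(P[:,0],98),"y",P[:,1].min(),P[:,1].max())
tl=P[(P[:,0]>.01)&(P[:,0]<.08)]
for x0 in(.03,.05,.07,.085):
    q=P[abs(P[:,0]-x0)<.006];print(x0,q[:,1].min() if len(q) else 0,q[:,1].max() if len(q) else 0)
t=env.read_camera("top");q=blobs(mask(t,*BLUE,2))
print("end edge:",[ (round(x,3),P[abs(P[:,1]-x)<.004][:,0].max().round(4)) for x in(-.05,-.02,.02,.05)])
E
```

```text
x 0.09774068595897625 0.09773626946596047 y -0.05629405871656504 0.06326114719706051
0.03 -0.05596119977582156 0.0627829430272188
0.05 -0.05583442382202523 0.06268483384803138
0.07 -0.056191504531847465 0.06257915099467663
0.085 -0.05629405871656504 0.06247660391823971
end edge: [(-0.05, np.float64(0.0969)), (-0.02, np.float64(0.0969)), (0.02, np.float64(0.0969)), (0.05, np.float64(0.0977))]
```

```bash
python3 -m jog '[[0.3,-0.002,0.003,0.03,0],[0.3,0,0,0.035,0],[0.3,0,0,0.03,0],[0.3,0,0,0.015,0],[0.3,0,0,0.008,0]]'
python3 -m jog '[[0.3,0,0,0.003,0],[0.3,0,0,0.002,0],[0.3,0,0,0.001,0],[0.3,0,0,0,0]]'
```

```text
clock: 7.7
tcp_pos: [0.5038, -0.1154, 0.0486]
orientation: [-0.002, -0.142, 0.99, 0.002]
wrist_force: [0.0, 0.6, -3.6]
finger_gap: 0.0478
grip_force: 27.0
clock: 8.03
tcp_pos: [0.5072, -0.1178, 0.0464]
orientation: [0.001, -0.141, 0.99, -0.0]
wrist_force: [-0.6, -0.0, -3.0]
finger_gap: 0.0474
grip_force: 27.0
```

```bash
python3 -m jog '[[0.3,0,0,0.001,0],[0.3,0,0,0.001,0],[0.3,0,0,0,0]]';python3 -m jog '[[0.3,0,0,0.001,0],[0.3,0,0,0,0]]'
```

```text
clock: 8.28
tcp_pos: [0.5071, -0.118, 0.0441]
orientation: [0.001, -0.141, 0.99, -0.0]
wrist_force: [0.8, 0.7, -0.7]
finger_gap: 0.0478
grip_force: 27.4
clock: 8.45
tcp_pos: [0.507, -0.1181, 0.043]
orientation: [0.001, -0.141, 0.99, -0.0]
wrist_force: [1.8, -0.1, 2.2]
finger_gap: 0.0479
grip_force: 27.7
```

```bash
python3 -m jog '[[0,0,0,0,0],[-0.2,0,0,0,0],[-0.5,0,0,0,0],[-1,0,0,0,0],[-1,0,0,0,0]]'
python3 -m jog '[[-1,0,0,-0.01,0],[-1,0,0,-0.03,0],[-1,0,0,-0.04,0],[-1,0,0,-0.04,0],[-1,0,0,-0.04,0]]'
python3 - <<'E'
from h import *
c=env.read_camera("wrist");cv2.imwrite("pics/w5.png",c["img"][:,:,::-1])
E
```

```text
clock: 8.87
tcp_pos: [0.5057, -0.1176, 0.042]
orientation: [-0.0, -0.141, 0.99, 0.0]
wrist_force: [0.2, -0.3, 0.4]
finger_gap: 0.0845
grip_force: 0.0
clock: 9.28
tcp_pos: [0.5054, -0.1175, 0.2045]
orientation: [-0.0, -0.141, 0.99, 0.0]
wrist_force: [0.3, -1.2, -0.5]
finger_gap: 0.0856
grip_force: 0.0
```

View pics/w5.png

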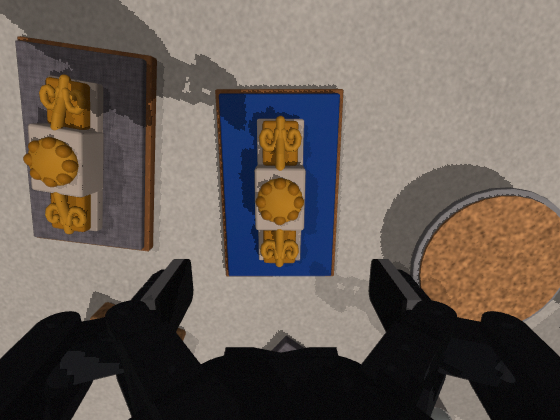

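Wrist view: the ornament lies released on the blue felt at (280,202), centred and parallel. Next I'll go above the stop to twist it.

```bash
python3 - <<'E'
from h import *
c=env.read_camera("wrist")
F=np.array([pt(c,p,.024)[:2] for p in((217,93),(343,93),(333,275),(228,275))]);print(F.mean(0),pt(c,(280,201),.067)[:2])
E
python3 -m jog '[[-1,-0.0119,0.0384,0,0],[-1,-0.0119,0.0384,0,0],[-1,-0.0119,0.0384,0,0],[-1,-0.0119,0.0384,0,0],[-1,-0.0119,0.0384,0,0]]'
python3 -m jog '[[-1,-0.0119,0.0384,0,0],[-1,-0.0119,0.0384,0,0],[-1,-0.0119,0.0384,0,0],[-1,-0.0119,0.0384,0,0],[-1,-0.0119,0.0384,0,0]]'
python3 -m jog '[[-1,-0.0119,0.0384,0,0],[-1,0,0,0,0],[-1,0,0,0,0]]'
cat > k.py <<'E'
from h import *
from scipy.spatial.transform import Rotation as R
c=env.read_camera("wrist");s=env.get_state();M=R.from_quat(s["orientation"],scalar_first=True).as_matrix()
b=blobs(mask(c,*RED,2))[0];(u,v),r=cv2.minEnclosingCircle(b)
for q,z in((cen(b),.085),((u,v),.082)): p=pt(c,q,z);print(q,r,p,"tool",M.T@(p-s["tcp_pos"]))
print(s["joint_pos"])
E
python3 k.py
```

```text
[ 0.51272803 -0.120555  ] [ 0.51162357 -0.12062023]
clock: 9.8
tcp_pos: [0.5092, 0.0849, 0.2029]
orientation: [0.0, -0.141, 0.99, -0.0]
wrist_force: [0.2, -0.5, -0.4]
finger_gap: 0.0855
grip_force: 0.0
clock: 10.22
tcp_pos: [0.5125, 0.2862, 0.2028]
orientation: [0.0, -0.141, 0.99, 0.0]
wrist_force: [1.1, 0.2, 0.1]
finger_gap: 0.0853
grip_force: 0.0
clock: 10.47
tcp_pos: [0.513, 0.3264, 0.202]
orientation: [-0.0, -0.143, 0.99, -0.0]
wrist_force: [-0.2, -0.8, 0.0]
finger_gap: 0.0853
grip_force: 0.0
(279.84054031793096, 207.73610081541884) 26.85936164855957 [0.51250529 0.32481075 0.085     ] tool [0.00058273 0.00019366 0.11708926]
(279.56817626953125, 207.77272033691406) 26.85936164855957 [0.51340156 0.32481553 0.082     ] tool [-2.81529571e-04 -5.19925268e-05  1.20088597e-01]
[ 4.32491433e-01  3.90353194e-01  5.83511236e-02  1.23980723e+00
 -4.48102611e-04  1.47461696e-01]
```

```bash
python3 -m jog '[[-1,0,0,0.04,0],[-1,0,0,0.04,0],[-1,0,0,0.03,0],[-1,0,0,0.015,0],[-1,0,0,0,0]]' 45
python3 -m jog '[[-0.3,0,0,0,0],[0,0,0,0,0],[0.3,0,0,0,0],[0.3,0,0,0,0],[0.3,0,0,0,0]]'
```

```text
clock: 10.93
tcp_pos: [0.511, 0.321, 0.0732]
orientation: [-0.004, -0.14, 0.99, -0.001]
wrist_force: [-0.7, 0.0, -0.4]
finger_gap: 0.0854
grip_force: 0.0
clock: 11.35
tcp_pos: [0.5155, 0.3245, 0.0801]
orientation: [0.002, -0.141, 0.99, 0.0]
wrist_force: [-0.1, -1.6, 5.7]
finger_gap: 0.0465
grip_force: 45.6
```

```bash
python3 -m jog '[[0.3,0,0,0,6],[0.3,0,0,0,6],[0.3,0,0,0,6],[0.3,0,0,0,6],[0.3,0,0,0,6]]'
python3 -m jog '[[0.3,0,0,0,6],[0.3,0,0,0,6],[0.3,0,0,0,6],[0.3,0,0,0,6],[0.3,0,0,0,6]]'
python3 -m jog '[[0.3,0,0,0,6],[0.3,0,0,0,6],[0.3,0,0,0,0]]'
python3 - <<'E'
from h import *
s=env.get_state();print(s["ft_torque"],s["wrist_force"])
c=env.read_camera("side");b=blobs(mask(c,*RED,2))[0];print(cen(b),cv2.boundingRect(b))
cv2.imwrite("pics/s5.png",cv2.resize(c["img"][290:420,270:420,::-1],None,fx=4,fy=4))
E
```

```text
clock: 11.77
tcp_pos: [0.5155, 0.3228, 0.08]
orientation: [0.002, 0.123, 0.992, -0.001]
wrist_force: [-0.9, -8.4, 7.0]
finger_gap: 0.0469
grip_force: 45.9
clock: 12.18
tcp_pos: [0.5145, 0.3214, 0.08]
orientation: [0.002, 0.376, 0.927, -0.002]
wrist_force: [-2.5, -11.3, 11.1]
finger_gap: 0.0464
grip_force: 46.2
clock: 12.43
tcp_pos: [0.5139, 0.321, 0.08]
orientation: [0.002, 0.47, 0.882, -0.002]
wrist_force: [-3.5, -12.6, 11.5]
finger_gap: 0.0466
grip_force: 46.3
[-2.7400708   0.9197762   0.13896674] [ -3.54597215 -12.60114922  11.45985504]
(345.82518518518515, 358.2633333333333) (333, 341, 25, 32)
```

View pics/s5.png

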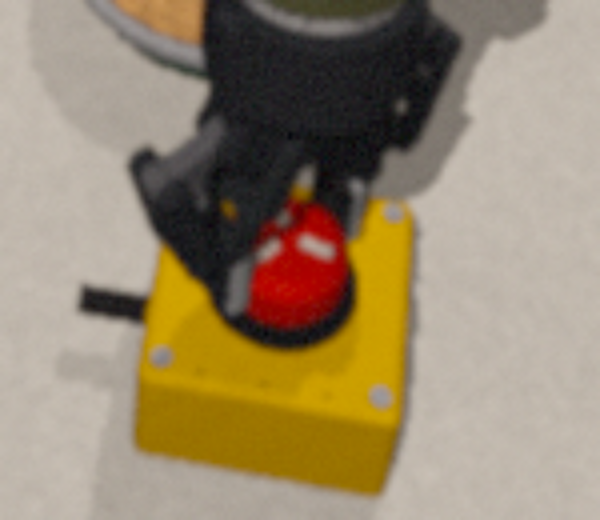

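Side crop: the fingers clamp the red head and the tool has turned 72° clockwise. To see whether the latch sprang, I'll let go, lift and look.

```bash
python3 -m jog '[[0,0,0,0,0],[-0.5,0,0,0,0],[-1,0,0,0,0],[-1,0,0,0,0],[-1,0,0,0,0]]'
python3 -m jog '[[-1,0,0,-0.02,0],[-1,0,0,-0.04,0],[-1,0,0,-0.04,0],[-1,0,0,-0.025,0],[-1,0,0,0,0]]'
python3 - <<'E'
from h import *
c=env.read_camera("side");b=blobs(mask(c,*RED,2))[0];print(cen(b),cv2.boundingRect(b),"up 342.6 353.5, down 342.1 357.4")
cv2.imwrite("pics/s6.png",cv2.resize(c["img"][290:420,270:420,::-1],None,fx=4,fy=4))
E
python3 k.py
```

```text
clock: 12.9
tcp_pos: [0.5144, 0.325, 0.078]
orientation: [0.0, 0.468, 0.884, 0.001]
wrist_force: [0.4, 0.3, 0.1]
finger_gap: 0.0856
grip_force: 0.0
clock: 13.32
tcp_pos: [0.5169, 0.3263, 0.2094]
orientation: [0.003, 0.468, 0.884, 0.005]
wrist_force: [0.8, 0.0, 0.1]
finger_gap: 0.0851
grip_force: 0.0
(342.607220412595, 353.4904994571118) (327, 337, 31, 32) up 342.6 353.5, down 342.1 357.4
(277.1126968503937, 209.07209645669292) 27.074962615966797 [0.51549286 0.3226681  0.085     ] tool [-0.00244579 -0.00123064  0.11885945]
(276.0535583496094, 209.36607360839844) 27.074962615966797 [0.51533232 0.32120194 0.082     ] tool [-0.00356615 -0.00219951  0.12185636]
[4.31555657e-01 3.88534832e-01 6.00174056e-02 1.23855491e+00
 1.90368588e-04 1.40466365e+00]
```

View pics/s6.png

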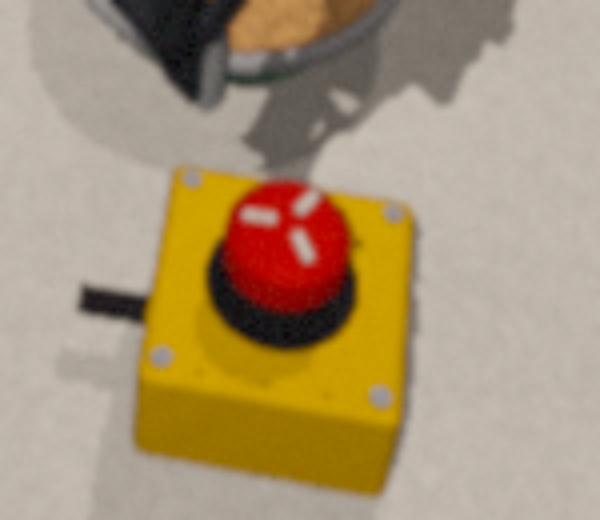

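The side view shows the head back up: its centroid is at (342.6,353.5), the same as at the start, and its marks have turned back. The gripper is clear, so I'll hand in.

```bash
python3 -c "
from workcell import env
print(env.hand_in())"
```

```text
the job is handed in; nothing more can be done
None
```

I pressed the stop until it latched, set the ornament down on the blue rest about 1 mm from its centre, and twisted the stop free so its head is back up; the job was handed in at about 13 s, and no verdict was returned.

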